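# Fit the handle to the hydraulic hand pump and prime it

## Task

Take the pump handle out of its rest and push it fully home on the lever stub of the hydraulic hand pump (lay it on the cork mat to change your grip; there is no room to hold it by the mouth end at the pump). Then prime the pump with three full strokes, all the way down and all the way back up each time, and let go, leaving the lever up with the handle still fully home. Leave the other things on the shelf where they are.

Things in the scene. Friction and masses are not known exactly. Their poses are not given: they have to be found in the camera images.
- pump: Hydraulic hand pump bolted to the shelf: base plate 260 x 110 mm, grey lying reservoir, aluminium head, steel cheeks, and on top a round dial (72 mm across, 186 to 213 mm high) straight above the lever's pivot. Origin on the shelf under the pivot; x is the way the lever points (horizontal), the reservoir lies towards -x to x = -200 mm; z up. The pivot is 120 mm above the origin, along y.
- lever (a joint): Angle of the pump's sprung lever in rad: 0 = fully up (stub rises 0.3 rad above level, away from the pump), 0.5 = bottom stop (0.2 rad below level). A spring returns it to 0; with the handle on, pressing it takes 5 to 15 N at the rubber grip. Stroke counts as down past 0.42, as up below 0.06.
- spigot_base (a point): Centre of the shoulder of the lever's stub, on the stub's axis, 48 mm from the pivot; x points outward along the stub (up and away from the pump), y is the pivot's axis. The shoulder is a flange 44 mm across; beyond it a round steel stub 22 mm thick and 70 mm long, its last 14 mm tapering to 12 mm.
- spigot_tip (a point): Tip of the stub, on its axis, 70 mm out from spigot_base; same axes.
- sleeve: Loose pump handle, 0.2 kg: square bar 34 x 34 x 170 mm. Front half bare steel tube, square bore 27 mm, 85 mm deep from the open mouth; rear half solid black rubber grip, closed end. Origin at mid-length, centre of the underside as it lies in the rest; x along it to the mouth (mouth x = +85, closed end x = -85 mm), z up, axis 17 mm above the origin.
- sleeve_mouth (a point): Centre of the handle's open mouth on its axis, same axes as the handle. Fully home, it meets spigot_base.
- sleeve_grip (a point): Centre of the rubber grip on the handle's axis, 127 mm behind the mouth, same axes as the handle.
- rest: Dark steel channel fixed to the shelf in which the handle lies: 115 mm long, 62 mm wide, floor 6 mm, side walls 7 mm thick and 52 mm high, 48 mm apart, end wall at -x, open at +x. Origin on the shelf at its centre, x along it. Only the handle's mouth end sticks out, about 60 mm, at +x.
- mat: Thin cork mat fixed to the shelf, 120 mm (x) by 250 mm (y), 3 mm thick, kept clear for putting the handle down. Origin at the centre of its underside.
- tin: Black round tin with clip-on lid, 96 mm across, 68 mm high; origin under its centre.
- gauge: Aluminium tyre pressure gauge lying flat: dial 64 mm across, 23 mm thick, with a stem to x = +105 mm; origin under the dial.
- scraper: Red plastic scraper lying flat, 150 mm long along x, 55 mm wide, 12 mm thick; origin under its middle.
- spanner: Steel spanner lying flat along its x, 170 mm long.
- oil: White oil bottle standing, 56 mm across, 150 mm high; origin under its centre.
- mug: White mug standing, 80 mm across, 90 mm high, handle at its +y; origin under its centre.
- brush: Brush lying flat along its x, 170 mm long.
Mind the look-alikes: they are no part of the job. What is shaped like the sleeve but turquoise or yellow is not meant.

How it is judged (in metres and radians):
On the way, in this order (a step that is already met when the one before it is completed fails the run):
1. the handle is pushed fully home on the raised lever's spigot (distance between sleeve_mouth and spigot_base below 0.008 m and angle between the x axis of sleeve_mouth and the x axis of spigot_base, either way round below 0.15 rad and value of joint lever below 0.06 rad), for 0.2 s.
2. first stroke: lever pressed to the bottom of its travel, handle still home (distance between sleeve_mouth and spigot_base below 0.008 m and angle between the x axis of sleeve_mouth and the x axis of spigot_base, either way round below 0.15 rad and value of joint lever above 0.42 rad), for 0.05 s.
3. first stroke: lever back up to the top, handle still home (all of step 1), for 0.1 s.
4. second stroke: lever pressed to the bottom of its travel, handle still home (all of step 2), for 0.05 s.
5. second stroke: lever back up to the top, handle still home (all of step 3), for 0.1 s.
6. third stroke: lever pressed to the bottom of its travel, handle still home (all of step 4), for 0.05 s.
7. third stroke: lever back up to the top, handle still home (all of step 5), for 0.1 s.
At the end, for the whole second after the job is handed in: The handle's mouth is within 8 mm of the stub's shoulder and its axis within 0.15 rad of the stub's, the lever is up (below 0.06 rad) and at rest after three full strokes, and each bystander is within 30 mm of where it stood (all of step 7 and linear speed of sleeve below 0.02 m/s and distance of each of tin, gauge, scraper, spanner, oil, mug, brush from where it was at the start of the episode below 0.03 m); the robot touches nothing.
It fails at once if one of the other things on the shelf is moved more than 30 mm (distance of any of tin, gauge, scraper, spanner, oil, mug, brush from where it was at the start of the episode above 0.03 m).
It also fails if it takes over 72 s, if anything falls off the work surface, if the arm or the gripper's body presses on something with over 40 N, if the wrist force passes 120 N, or if a joint passes its speed limit or range.

## Robot

A 7-joint arm with a two-finger parallel gripper is mounted at the origin on the work surface. World frame = base frame: x ahead of the robot, y to its left, z up, the work surface at z = 0. Lengths are in m, angles in degrees, forces in N, time in s.
With the tool pointing down it reaches from about 0.425 to 0.875 m from the base axis. Payload 4.7 kg.
Tool frame: the origin (TCP) lies midway between the tips of the shut fingers; the grasp point (between the pads) lies 19 mm behind it; z points along the fingers, x is the direction in which the jaws open and shut, and the axes are right-handed (so a half turn about z gives the same grasp; the last joint's range is limited). The gripper opens to 87 mm and grips with 3 to 60 N. Pads are 19 mm wide; open, the fingers measure 117 mm over their backs; the gripper's body (75 mm by 190 mm) begins 51 mm behind the grasp point.
Start: joints at [64.234, 18.392, -4.016, 83.108, 1.295, 78.541, -3.26], TCP at [0.291, -0.581, 0.223] pointing down, gripper open.
Joint ranges: [-163.93, 163.93], [-17.29, 119.83], [-79.2, 71.16], [3.27, 140.29], [-89.18, 269.18], [5.43, 117.66], [-154.24, 154.24]. Speed limits (degrees/s): [147.25, 147.25, 180, 180, 180, 180, 180].

## Interface

Orientations are given as [roll, pitch, yaw] about the fixed x, y, z axes, in that order (R = Rz(yaw) Ry(pitch) Rx(roll)).
In Python, from cell import telemetry, optics, env gives the robot as it stands.
- The arm moves only by the tool arm_command, never from a script. Its arguments are lists of equal length, an entry for each row: "translation": the shift along the tool's x, y, z in cm, a list of three; "twist": the turn about the tool's z in degrees. In form: {"translation": [[x, y, z], ...], "twist": [twist, ...]}. A call has 1 to 10 rows; each row shifts and turns the pose as measured when the row begins, along the tool's axes as they then stand; what a row does not reach is not made up. A row lasts 1/8 s, in which the tool goes at most 62.5 mm and 10.7 degrees, less where a joint would pass 70% of its speed; a pose out of reach is approached as far as the arm can. A call is refused whole if a number of a shift passes 6.25 or a number of a turn 10.7, either way. A call with a gripper value outside its range is refused whole. "grip" is the opening in per cent of the stroke, from 0 (shut) to 100 (fully open), set as the call begins (left out, the last holds). The fingers move at their own pace and stop on an object; "force" is the grip in N (left out, the last holds). Time passes only in rows, so rows that do not move let the fingers close. It gives the time, the measured TCP pose, the force and the opening at its end, in the units of the state.
- telemetry.get_obs(): the state, without advancing time (a new reading comes with each control period).
- optics.read_camera(name): name is "scene" or "top" or "wrist"; returns a dict with "img" (400x640x3 uint8, blue, green, red), "fx", "fy", "cx", "cy" (pixels), "extrinsics" (4x4, takes a point from camera to world coordinates); the wrist camera has in their place "hand_eye" (4x4, takes a point from camera to tool coordinates, whose origin is the TCP and whose axes are the tool frame's). Camera axes: x right, y up, looking along -z (the intrinsics and any distortion apply to the point x, -y, -z); pixel columns grow to the right and rows downward; lengths in m; the calibration is good to about 2 mm. A picture is of the moment at which its call begins: read the wrist's pose just before it. There is no depth.
- env.sign_off(): hands the job in, once; it reports no verdict.
The state is a dict: "time_s": time; "qpos": joint angles; "joint_velocities": joint speeds; "effort": joint torques, N m; "tool_pos": TCP position; "tool_rot": TCP orientation; "force": force on the tool from outside, world axes, zero at the start; "wrist_torque": the same for the moment, N m; "grip_width": finger opening in m.
Only numpy, scipy, OpenCV 4.12 (cv2) and the standard library are available. Lean on these libraries where they do the work, as an engineer would, in place of code of your own. Each camera call takes 0.05 s, during which the arm holds its last target. There are 200 camera calls.

## Working session

There is one attempt and no reset: what is moved stays moved. The work goes in short steps, Python scripts to look and compute and a tool call to move; the robot and the scene stay as the last step left them, time stands still between calls to the robot, and variables do not carry over. Pictures are saved under pics/ and viewed, about 8 in all and at most 12, crops included, and the job is handed in when it is done.

Besides the shell and the picture viewer there is one more tool, called after "Request:" as a command line: name --pt "numbers of a row" for each row, then --argument value for the rest. arm_command: Moves the arm, as the interface text tells. Its arguments: {"type":"object","properties":{"translation":{"type":"array","items":{"type":"array","items":{"type":"number"}}},"twist":{"type":"array","items":{"type":"number"}},"grip":{"type":"number"},"force":{"type":"number"}},"required":["translation","twist"]}

```bash
mkdir -p pics
python3 - <<'E'
from cell import telemetry, optics
import cv2, numpy as np
o=telemetry.get_obs(); print({k:np.round(v,3).tolist() for k,v in o.items()})
for n in ["scene","top"]:
    c=optics.read_camera(n); cv2.imwrite(f"pics/{n}0.png",c["img"])
    print(n,c["fx"],c["fy"],c["cx"],c["cy"],np.round(c["extrinsics"],4).tolist(),[k for k in c])
E
```

```text
{'time_s': 0.0, 'qpos': [64.235, 18.441, -4.015, 83.176, 1.295, 78.541, -3.26], 'joint_velocities': [0.033, -0.028, 0.024, 0.043, -0.08, -0.109, -0.028], 'effort': [-0.0, -49.129, -0.404, -31.253, -0.064, 0.044, 0.0], 'tool_pos': [0.29, -0.581, 0.221], 'tool_rot': [179.994, 0.113, -63.427], 'force': [-0.722, -0.124, 0.674], 'wrist_torque': [-0.01, -0.005, 0.021], 'grip_width': 0.087}
scene 405.0714098872884 405.0714098872884 322.1593280283926 207.1613926589312 [[0.4062, -0.7088, 0.5767, 1.1943], [0.9136, 0.3031, -0.271, -0.2457], [0.0173, 0.637, 0.7707, 1.0271], [0.0, 0.0, 0.0, 1.0]] ['img', 'fx', 'fy', 'cx', 'cy', 'extrinsics']
top 503.92748062713105 503.92748062713105 325.52733110357434 206.5772825847479 [[-0.023, 0.9777, -0.209, 0.1983], [-0.9997, -0.0236, -0.0006, 0.0898], [-0.0056, 0.2089, 0.9779, 1.6561], [0.0, 0.0, 0.0, 1.0]] ['img', 'fx', 'fy', 'cx', 'cy', 'extrinsics']
```

View pics/scene0.png

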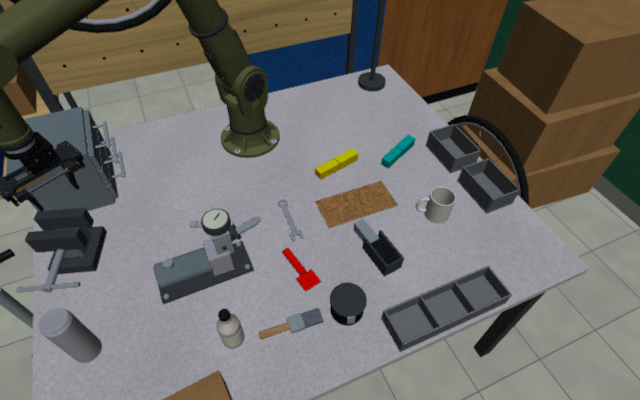

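View pics/top0.png

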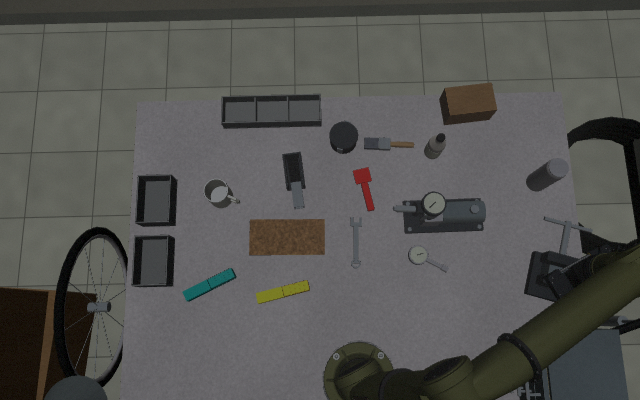

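The scene view shows the pump at (205,260), the rest with the handle at (380,247), and the mat at (355,203). In the top view the handle is at (295,180) with its mouth at (298,207), the mat is at (287,237), and the lever stub is at (403,209), pointing left (+y). Next I'll get closer detail.

```bash
cat > h.py <<'E'
from cell import telemetry, optics
import cv2, numpy as np
from scipy.spatial.transform import Rotation as R
def cam(n):
    o=telemetry.get_obs()
    c=optics.read_camera(n)
    if n=="wrist":
        T=np.eye(4); T[:3,:3]=R.from_euler("xyz",o["tool_rot"],degrees=True).as_matrix(); T[:3,3]=o["tool_pos"]
        c["E"]=T@c["hand_eye"]
    else: c["E"]=np.array(c["extrinsics"])
    return c
def ray(c,u,v):
    d=np.array([(u-c["cx"])/c["fx"],-(v-c["cy"])/c["fy"],-1.0])
    return c["E"][:3,3], c["E"][:3,:3]@d
def onz(c,u,v,z):
    p,d=ray(c,u,v); return p+d*(z-p[2])/d[2]
def proj(c,P):
    q=np.linalg.inv(c["E"])@np.append(P,1); return np.array([c["cx"]+c["fx"]*q[0]/-q[2], c["cy"]-c["fy"]*q[1]/-q[2]])
def tri(c1,a,c2,b):
    p,d=ray(c1,*a); q,e=ray(c2,*b); d/=np.linalg.norm(d); e/=np.linalg.norm(e)
    s=np.linalg.lstsq(np.c_[d,-e],q-p,rcond=None)[0]
    return (p+d*s[0]+q+e*s[1])/2, np.linalg.norm(p+d*s[0]-q-e*s[1])
def pose():
    o=telemetry.get_obs(); return np.round(o["time_s"],2),np.round(o["tool_pos"],4),np.round(o["tool_rot"],2),np.round(o["force"],1),round(float(o["grip_width"]),4)
E
python3 - <<'E'
from h import *
t=cam("top");s=cam("scene")
im=t["img"]
cr=np.vstack([cv2.resize(im[145:275,240:500],None,fx=3,fy=3,interpolation=cv2.INTER_CUBIC)])
cv2.imwrite("pics/topc.png",cr)
a=cv2.resize(s["img"][195:305,150:260],None,fx=3.6,fy=3.6,interpolation=cv2.INTER_CUBIC)
b=cv2.resize(s["img"][170:280,310:420],None,fx=3.6,fy=3.6,interpolation=cv2.INTER_CUBIC)
cv2.imwrite("pics/scc.png",np.hstack([a,b]))
E
```

```text
(no output)
```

View pics/topc.png

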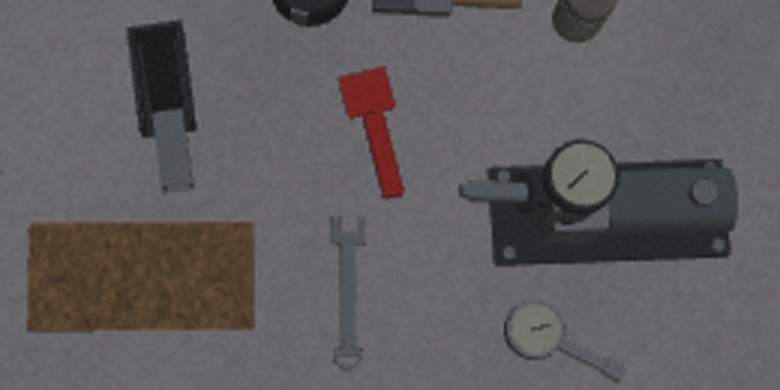

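View pics/scc.png

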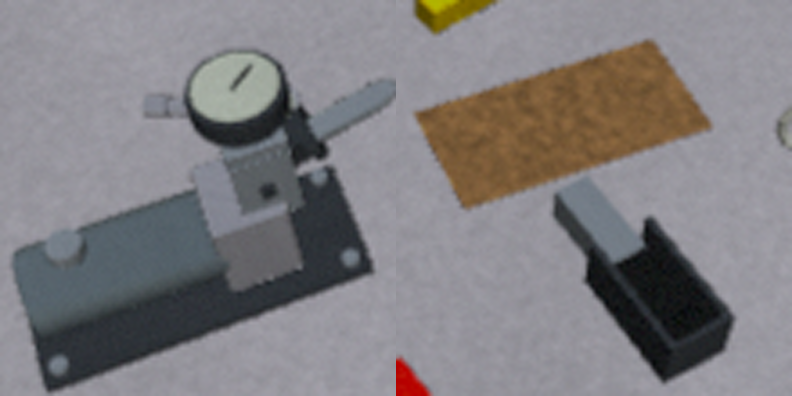

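Run:
```python
from h import *
np.set_printoptions(precision=4,suppress=True)
t=cam("top");s=cam("scene")
T=lambda u,v,z:onz(t,240+u/3-.33,145+v/3-.33,z)
S0=lambda u,v:(150+u/3.6-.36,195+v/3.6-.36)
S1=lambda u,v:(310+(u-396)/3.6-.36,170+v/3.6-.36)
mouth=T(177.5,185,.04);back=T(171,111,.04)
print("handle",mouth,back,np.degrees(np.arctan2(*(mouth-back)[1::-1])))
for q in [(567,185),(590,178)]: print("scene mouth?",onz(s,*S1(*q),.04))
print("rest corners",[T(*q,.052)[:2] for q in [(127,27),(181,21),(196,130),(140,136)]])
print("mat",[T(*q,.003)[:2] for q in [(28,223),(254,222),(254,329),(28,331)]])
print("dial",T(581,175,.213), onz(s,*S0(237,87),.213))
pl=[T(*q,.01)[:2] for q in [(495,265),(731,256),(722,160),(489,168)]];print("plate",pl)
d=(pl[0]+pl[3]-pl[1]-pl[2])/2;print("lever yaw",np.degrees(np.arctan2(d[1],d[0])),np.linalg.norm(d))
print("tip",T(463,191,.155), tri(t,(240+463/3,145+191/3),s,S0(391,93)))
print("others", "spanner",T(347,290,.005),"gauge",T(534,330,.02),"scraper",T(372,130,.01))
```

```text
handle [0.5466 0.1784 0.04  ] [0.6304 0.1846 0.04  ] -175.77705503652797
scene mouth? [0.5486 0.1781 0.04  ]
scene mouth? [0.5496 0.1998 0.04  ]
rest corners [array([0.7248, 0.2317]), array([0.7303, 0.1716]), array([0.605 , 0.1568]), array([0.5998, 0.2181])]
mat [array([0.5153, 0.3474]), array([0.5104, 0.0958]), array([0.3911, 0.0985]), array([0.3948, 0.3463])]
dial [ 0.5098 -0.2252  0.213 ] [ 0.5137 -0.2234  0.213 ]
plate [array([ 0.4546, -0.1682]), array([ 0.4584, -0.4282]), array([ 0.5669, -0.4277]), array([ 0.564 , -0.1676])]
lever yaw 90.73414054397537 0.26007008573069446
tip [ 0.5086 -0.1173  0.155 ] (array([ 0.5096, -0.1177,  0.1472]), np.float64(0.0033207260149299505))
others spanner [ 0.4315 -0.0048  0.005 ] gauge [ 0.3809 -0.2048  0.02  ] scraper [ 0.6109 -0.0389  0.01  ]
```

Estimated positions so far:
- **Pump:** pivot at (0.511, -0.225), lever yaw about 90.7°.
- **Handle:** mouth at about (0.547, 0.179), yaw about -175°.
- **Mat:** centre at (0.453, 0.222).

I'll lift and turn to tool yaw of about -86°, then go over the mouth end.

Request:
arm_command --pt "0 0 -5" --pt "0 0 -5" --pt "0 0 0" --twist '[8, 8, 6.5]' --grip 100 --force 40

```text
time_s: 0.68
tool_pos: [0.2903, -0.5807, 0.3237]
tool_rot: [179.9, 0.2, -86.6]
force: [0.1, 0.3, -0.8]
grip_width: 0.0869
```

```bash
cat >> h.py <<'E'
def to(x,y,z,yaw=None):
    "remaining shift in tool axes (cm) and twist (deg) to a target"
    o=telemetry.get_obs(); r=R.from_euler("xyz",o["tool_rot"],degrees=True)
    d=r.inv().apply(np.array([x,y,z])-o["tool_pos"])*100
    w=0 if yaw is None else -((yaw-o["tool_rot"][2]+180)%360-180)
    return np.round(d,2),round(w,1)
E
python3 -c "
from h import *
print(pose(),to(.56,.181,.26,-86),telemetry.get_obs()['qpos'])"
```

```text
(np.float64(0.68), array([ 0.2903, -0.5807,  0.3237]), array([179.92,   0.18, -86.63]), array([ 0.1,  0.3, -0.8]), 0.0869) (array([-74.43, -31.41,   6.56]), np.float64(-0.6)) [ 61.8001872   17.03700292  -0.92273401  73.45271829   0.26242713
  89.71371601 -25.71753056]
```

Request:
arm_command --pt "-5.3 -2.2 0" --pt "-5.3 -2.2 0" --pt "-5.3 -2.2 0" --pt "-5.3 -2.2 0" --pt "-5.3 -2.2 0" --pt "-5.3 -2.2 0" --pt "-5.3 -2.2 0" --pt "-5.3 -2.2 0.5" --pt "-5.3 -2.2 0.5" --pt "-5.3 -2.2 0.5" --twist '[0, 0, 0, 0, 0, 0, 0, 0, 0, 0]'

```text
time_s: 1.92
tool_pos: [0.4846, -0.0276, 0.3091]
tool_rot: [-179.9, -0.2, -87.3]
force: [0.2, -0.3, 0.3]
grip_width: 0.0871
```

```bash
python3 -c "
from h import *
print(pose(),to(.56,.181,.26,-86))"
```

```text
(np.float64(1.92), array([ 0.4846, -0.0276,  0.3091]), array([-1.7985e+02, -1.6000e-01, -8.7290e+01]), array([ 0.2, -0.3,  0.3]), 0.0871) (array([-20.5 ,  -8.5 ,   4.88]), np.float64(-1.3))
```

Request:
arm_command --pt "-5 -2 1" --pt "-5 -2 1" --pt "-5 -2 1" --pt "-4 -2 1" --pt "-1.5 -0.5 1" --pt "0 0 0" --twist '[0, 0, 0, 0, 0, 0]'

```text
time_s: 2.68
tool_pos: [0.561, 0.1933, 0.2578]
tool_rot: [-179.7, -0.1, -86.9]
force: [-0.1, 0.1, -0.8]
grip_width: 0.0873
```

```bash
python3 -c "
from h import *
print(pose(),to(.56,.181,.26,-86))
c=cam('wrist');cv2.imwrite('pics/w1.png',c['img'])
for P in [(.547,.18,.04),(.6,.16,.052),(.575,.182,.04)]: print(proj(c,np.array(P)))
"
```

```text
(np.float64(2.68), array([0.561 , 0.1933, 0.2578]), array([-1.7973e+02, -8.0000e-02, -8.6880e+01]), array([-0.1,  0.1, -0.8]), 0.0873) (array([ 1.23,  0.17, -0.22]), np.float64(-0.9))
[331.6110305  185.24563501]
[353.40947598 141.06302889]
[331.38880124 161.17325777]
```

View pics/w1.png

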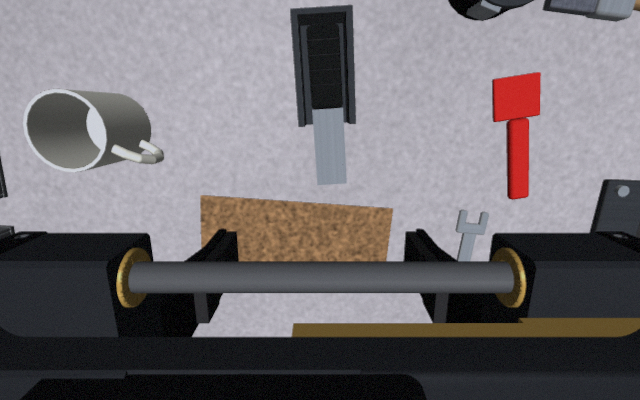

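The wrist view shows the handle top: mouth edge from (318,185) to (347,184), and it meets the rest at about (313,108) to (344,107). My mouth estimate projects to (331.6,185.2), which agrees.

```bash
python3 -c "
from h import *
c=cam('wrist')
g=cv2.cvtColor(c['img'],cv2.COLOR_BGR2HSV)[105:190,300:360]
m=((g[...,2]>110)&(g[...,2]<185)&(g[...,1]>25)).astype(np.uint8)
k=max(cv2.findContours(m,0,2)[0],key=cv2.contourArea)
r=cv2.minAreaRect(k);print(r)
b=cv2.boxPoints(r)+[300,105];print(b,[onz(c,*p,.04) for p in b])
m0=onz(c,332.5,184,.04);b0=onz(c,328.5,109,.04);d=m0-b0;print(m0,b0,np.degrees(np.arctan2(d[1],d[0])))
print(to(.573,.183,.12,-86))
"
```

```text
((28.781036376953125, 41.29399871826172), (75.0167007446289, 30.69368553161621), 85.76361083984375)
[[310.70532322 110.0218277 ]
 [341.3151474  107.75443268]
 [346.85675049 182.56616974]
 [316.24692535 184.83356476]] [array([0.63053992, 0.20711122, 0.04      ]), array([0.63470148, 0.17375806, 0.04      ]), array([0.55149345, 0.16162501, 0.04      ]), array([0.54695457, 0.1969125 , 0.04      ])]
[0.54892766 0.17813453 0.04      ] [0.63264748 0.18769108 0.04      ] -173.48792479312482
(array([ 0.87, -0.99, 13.9 ]), np.float64(-1.1))
```

Request:
arm_command --pt "0.4 -0.5 5" --pt "0.4 -0.5 5" --pt "0 -0.3 3.5" --pt "0 0 0" --twist '[-4, 0, 0, 0]'

```text
time_s: 3.28
tool_pos: [0.5805, 0.1765, 0.1254]
tool_rot: [-179.2, -0.5, -83.5]
force: [-0.5, -0.8, -0.6]
grip_width: 0.0869
```

```bash
python3 -c "
from h import *
print(pose(),to(.576,.1825,.011,-83))"
```

```text
(np.float64(3.28), array([0.5805, 0.1765, 0.1254]), array([-179.15,   -0.46,  -83.52]), array([-0.5, -0.8, -0.6]), 0.0869) (array([-0.74,  0.55, 11.43]), np.float64(-0.5))
```

Request:
arm_command --pt "-0.6 0.4 4" --pt "-0.1 0.1 4" --pt "0 0 2.2" --pt "0 0 0.8" --pt "0 0 0" --twist '[0, 0, 0, 0, 0]'

```text
time_s: 3.9
tool_pos: [0.5856, 0.1796, 0.024]
tool_rot: [-178.2, -0.5, -84.0]
force: [0.6, -0.3, 0.5]
grip_width: 0.0871
```

```bash
python3 -c "
from h import *
print(pose(),to(.576,.1825,.011,-83))"
```

```text
(np.float64(3.9), array([0.5856, 0.1796, 0.024 ]), array([-178.17,   -0.53,  -83.97]), array([ 0.6, -0.3,  0.5]), 0.0871) (array([-0.4 ,  0.96,  1.27]), np.float64(-1.0))
```

Request:
arm_command --pt "-0.2 0.5 0.4" --pt "-0.1 0.4 0.5" --pt "0 0.1 0.3" --pt "0 0 0" --twist '[-1, 0, 0, 0]'

```text
time_s: 4.4
tool_pos: [0.5769, 0.1823, 0.014]
tool_rot: [-177.9, -0.6, -82.9]
force: [0.0, -0.7, -0.9]
grip_width: 0.0871
```

Request:
arm_command --pt "0 0 0" --pt "0 0 0" --pt "0 0 0" --pt "0 0 0" --pt "0 0 0" --pt "0 0 0" --twist '[0, 0, 0, 0, 0, 0]' --grip 0 --force 55

```text
time_s: 5.15
tool_pos: [0.5774, 0.1823, 0.0143]
tool_rot: [-177.9, -0.5, -82.9]
force: [-0.7, 0.6, -0.5]
grip_width: 0.035
```

Request:
arm_command --pt "0 0 -0.5" --pt "0 0 -1.5" --pt "0 0 -2" --pt "0 0 -2" --pt "0 0 -2" --pt "0 0 -2" --pt "0 0 -1" --pt "0 0 0" --twist '[0, 0, 0, 0, 0, 0, 0, 0]'

```text
time_s: 6.15
tool_pos: [0.5729, 0.1831, 0.1334]
tool_rot: [-177.8, -0.6, -82.9]
force: [-0.1, -0.3, -1.5]
grip_width: 0.0337
```

```bash
python3 -c "
from h import *
print(pose(),to(.455,.16,.125,1))
c=cam('wrist');s=cam('scene');cv2.imwrite('pics/w2.png',np.hstack([c['img'],cv2.resize(s['img'][150:290,300:450],None,fx=2.5,fy=2.857)[:,:160*2]]))"
```

```text
(np.float64(6.15), array([0.5729, 0.1831, 0.1334]), array([-177.78,   -0.58,  -82.88]), array([-0.1, -0.3, -1.5]), 0.0337) (array([ 0.82, 12.01,  0.39]), np.float64(-83.9))
```

Request:
arm_command --pt "0.2 3 -1" --pt "0.2 3 0" --pt "0.2 3 0" --pt "0.2 3 0" --pt "0 0 0" --pt "0 0 0" --pt "0 0 0" --pt "0 0 0" --pt "0 0 0" --pt "0 0 0" --twist '[0, 0, 0, 0, -10, -10, -10, -10, -10, -10]'

```text
time_s: 7.5
tool_pos: [0.4427, 0.1566, 0.1279]
tool_rot: [179.9, -1.2, -20.9]
force: [-0.2, 1.0, -1.6]
grip_width: 0.0336
```

Request:
arm_command --pt "0 0 0" --pt "0 0 0" --pt "0 0 0" --pt "0 0 0" --twist '[-10, -10, -3, 0]'

```text
time_s: 8.0
tool_pos: [0.4402, 0.1557, 0.1245]
tool_rot: [179.4, -0.7, 3.0]
force: [0.4, -0.3, -2.7]
grip_width: 0.0336
```

```bash
python3 -c "
from h import *
print(pose(),to(.455,.16,.02,6))
s=cam('scene');cv2.imwrite('pics/s2.png',cv2.resize(s['img'][100:260,290:470],None,fx=3.3,fy=3.3))"
```

```text
(np.float64(8.0), array([0.4402, 0.1557, 0.1245]), array([179.37,  -0.69,   3.03]), array([ 0.4, -0.3, -2.7]), 0.0336) (array([ 1.38, -0.47, 10.46]), np.float64(-3.0))
```

View pics/s2.png

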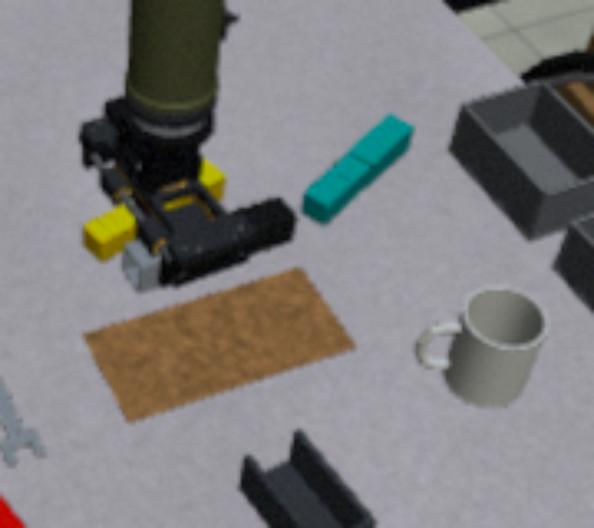

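The handle is held nearly level above the mat: mouth at (140,268) and rear at (285,225) in the crop. Lowering now.

Request:
arm_command --pt "0.7 -0.2 2.5" --pt "0.6 0 2.5" --pt "0 0 2.5" --pt "0 0 1.2" --pt "0 0 0" --twist '[3, 0, 0, 0, 0]'

```text
time_s: 8.68
tool_pos: [0.455, 0.1567, 0.0349]
tool_rot: [179.4, -0.8, -0.4]
force: [0.5, 0.3, -0.9]
grip_width: 0.0336
```

Request:
arm_command --pt "0 0 0.6" --pt "0 0 0.6" --pt "0 0 0.5" --pt "0 0 0" --twist '[0, 0, 0, 0]'

```text
time_s: 9.18
tool_pos: [0.457, 0.1567, 0.0189]
tool_rot: [179.4, -1.0, -0.4]
force: [-0.1, 0.2, -2.2]
grip_width: 0.0335
```

Request:
arm_command --pt "0 0 0.4" --pt "0 0 0.3" --pt "0 0 0.2" --pt "0 0 0" --twist '[0, 0, 0, 0]'

```text
time_s: 9.68
tool_pos: [0.4583, 0.1565, 0.0117]
tool_rot: [179.3, -1.0, -0.5]
force: [-1.7, -2.3, 2.7]
grip_width: 0.0338
```

Contact. Releasing, lifting clear, and moving along to the rubber end.

Request:
arm_command --pt "0 0 0" --pt "0 0 0" --pt "0 0 0" --pt "0 0 0" --pt "0 0 -2" --pt "0 0 -3" --pt "0 -3 -3" --pt "0 -3.5 -3" --pt "0 -3.5 -2" --pt "0 0 0" --twist '[0, 0, 0, 0, 0, 0, 0, 0, 0, 0]' --grip 100

```text
time_s: 10.92
tool_pos: [0.4579, 0.2629, 0.1518]
tool_rot: [179.6, -1.5, -0.5]
force: [-0.1, -0.0, -0.9]
grip_width: 0.0875
```

```bash
python3 -c "
from h import *
print(pose())
c=cam('wrist');cv2.imwrite('pics/w3.png',c['img'])
t=cam('top');cv2.imwrite('pics/t3.png',t['img'])
print(proj(c,np.array([.457,.13,.037])),proj(c,np.array([.457,.215,.037])))
"
```

```text
(np.float64(10.92), array([0.4579, 0.2629, 0.1518]), array([179.56,  -1.46,  -0.49]), array([-0.1, -0. , -0.9]), 0.0875)
[317.34312455 327.48856333] [316.22693    245.31186916]
```

View pics/w3.png

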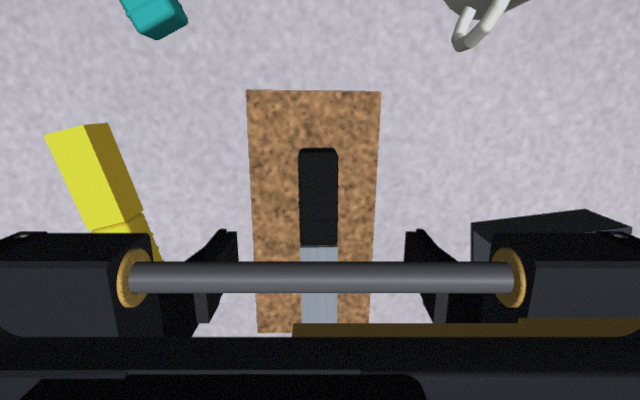

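The wrist view shows the handle lying on the mat. Rubber spans rows 149–246 and is centred at u≈318, so the yaw is about -90°, the mouth is at y≈0.130 and the grip centre at y≈0.257. I'll go down onto the rubber.

Request:
arm_command --pt "0 0.5 4" --pt "0 0 4" --pt "0 0 3" --pt "0 0 1.5" --pt "0 0 0" --twist '[0, 0, 0, 0, 0]'

```text
time_s: 11.65
tool_pos: [0.4613, 0.2431, 0.0201]
tool_rot: [179.0, -1.2, -1.2]
force: [0.1, -0.9, 0.8]
grip_width: 0.087
```

```bash
python3 -c "
from h import *
print(pose(),to(.457,.257,.009,0))
"
```

```text
(np.float64(11.65), array([0.4613, 0.2431, 0.0201]), array([178.96,  -1.21,  -1.24]), array([ 0.1, -0.9,  0.8]), 0.087) (array([-0.49, -1.4 ,  1.08]), np.float64(-1.2))
```

Request:
arm_command --pt "-0.3 -0.7 0.3" --pt "-0.1 -0.6 0.4" --pt "0 -0.2 0.3" --pt "0 0 0" --twist '[-1, 0, 0, 0]'

```text
time_s: 12.15
tool_pos: [0.4595, 0.2603, 0.0122]
tool_rot: [179.0, -1.5, -0.2]
force: [0.2, -1.0, -0.4]
grip_width: 0.087
```

Request:
arm_command --pt "0 0 0" --pt "0 0 0" --pt "0 0 0" --pt "0 0 0" --pt "0 0 0" --pt "0 0 0" --pt "0 0 0" --pt "0 0 0" --twist '[0, 0, 0, 0, 0, 0, 0, 0]' --grip 0 --force 5

```text
time_s: 13.15
tool_pos: [0.4599, 0.2601, 0.0126]
tool_rot: [179.0, -1.5, -0.2]
force: [0.6, 0.4, 0.7]
grip_width: 0.0341
```

Request:
arm_command --pt "0 0 -0.5" --pt "0 0 -0.7" --pt "0 0 -0.7" --pt "0 0 -0.7" --pt "0 0 -0.6" --pt "0 0 -0.4" --pt "0 0 0" --twist '[0, 0, 0, 0, 0, 0, 0]' --force 4

```text
time_s: 14.02
tool_pos: [0.4586, 0.2603, 0.051]
tool_rot: [179.0, -1.5, -0.2]
force: [0.2, 0.3, -1.5]
grip_width: 0.0343
```

```bash
python3 -c "
from h import *
print(pose())
c=cam('wrist');s=cam('scene')
w=c['img'][100:400,200:440]
cv2.imwrite('pics/m4.png',np.hstack([cv2.resize(w,(400,500)),cv2.resize(s['img'][150:250,320:400],(400,500),interpolation=cv2.INTER_CUBIC)]))
"
```

```text
(np.float64(14.02), array([0.4586, 0.2603, 0.051 ]), array([179.  ,  -1.49,  -0.2 ]), array([ 0.2,  0.3, -1.5]), 0.0343)
```

View pics/m4.png

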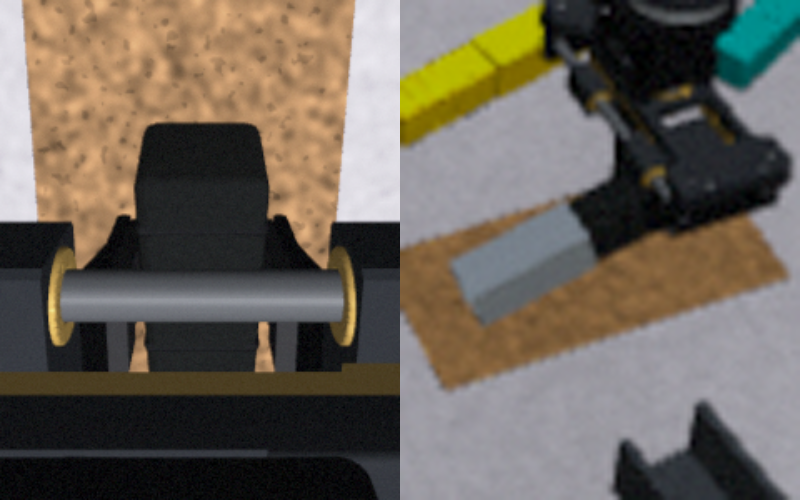

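The handle pivoted as intended: its mouth is on the mat and its rear is up about 17.7°, close to the stub's 17.2°. I'll clamp firmly and carry it to staging in front of the stub.

Request:
arm_command --pt "0 0 0" --pt "0 0 0" --pt "0 0 0" --pt "0 0 -2" --pt "0 0 -3" --pt "0 0 -3" --pt "0.5 2 -2" --pt "0.9 4 -1" --pt "0.9 4 -1" --pt "0 0 0" --twist '[0, 0, 0, 0, 0, 0, -0.9, 0, 0, 0]' --grip 0 --force 60

```text
time_s: 15.38
tool_pos: [0.4791, 0.1627, 0.183]
tool_rot: [179.1, -1.6, 1.0]
force: [0.4, 0.7, -2.4]
grip_width: 0.0337
```

```bash
python3 -c "
from h import *
print(pose(),to(.509,.034,.1944,0.7))
"
```

```text
(np.float64(15.38), array([0.4791, 0.1627, 0.183 ]), array([179.05,  -1.6 ,   1.04]), array([ 0.4,  0.7, -2.4]), 0.0337) (array([ 2.79, 12.94, -0.85]), np.float64(0.3))
```

Request:
arm_command --pt "0.8 3.5 -0.4" --pt "0.8 3.5 -0.4" --pt "0.7 3 0" --pt "0.4 1.5 0" --pt "0 0 0" --pt "0 0 0" --twist '[0, 0, 0, 0, 0, 0]'

```text
time_s: 16.12
tool_pos: [0.5071, 0.0539, 0.1972]
tool_rot: [179.3, -1.7, 1.6]
force: [0.0, 0.1, -1.1]
grip_width: 0.0337
```

```bash
python3 -c "
from h import *
print(pose(),to(.509,.034,.1944,0.7))
t=cam('top');s=cam('scene')
cv2.imwrite('pics/m5.png',np.vstack([cv2.resize(t['img'][178:238,340:440],(750,300)[:2] if 0 else (500,300),interpolation=cv2.INTER_CUBIC),cv2.resize(s['img'][200:260,210:310],(500,300),interpolation=cv2.INTER_CUBIC)]))
p=np.array(telemetry.get_obs()['tool_pos'])
for c in (t,s): print('mouth',proj(c,p+[0,-.1203,-.0316]),'tip',proj(c,np.array([.5096,-.1123,.1549])),'mouthtop',proj(c,p+[0,-.1255,-.0154]))
"
```

```text
(np.float64(16.12), array([0.5071, 0.0539, 0.1972]), array([179.3 ,  -1.71,   1.59]), array([ 0. ,  0.1, -1.1]), 0.0337) (array([0.13, 1.99, 0.31]), np.float64(0.9))
mouth [377.71081052 208.49453021] tip [392.34760341 208.05772698] mouthtop [379.96901116 207.34138641]
mouth [274.4925011  209.90193015] tip [259.23581957 218.1454406 ] mouthtop [272.2337423  206.70186845]
```

View pics/m5.png

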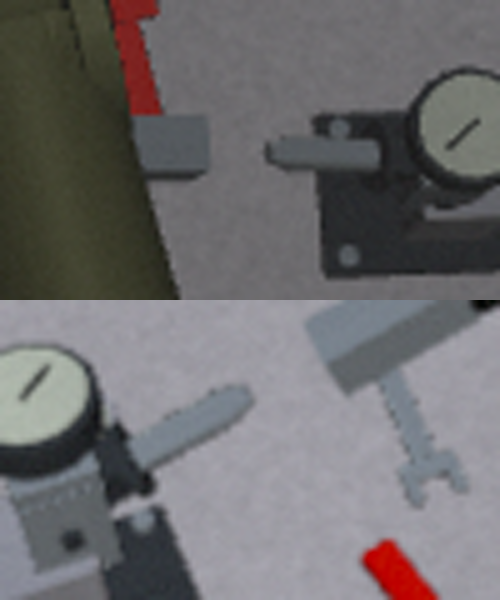

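In the top view the mouth is at (381,207) and the stub tip at (393,208). In the scene view the stub and handle axes run parallel, with the handle about 3 mm low. I'll correct that and start inserting.

Request:
arm_command --pt "0.1 0 -0.3" --pt "0 1 0.31" --pt "0 1 0.31" --pt "0 1 0.31" --pt "0 1 0.31" --pt "0 0 0" --twist '[0.9, 0, 0, 0, 0, 0]'

```text
time_s: 16.98
tool_pos: [0.5083, 0.0112, 0.1871]
tool_rot: [179.3, -1.7, 0.7]
force: [-0.1, 0.1, -2.6]
grip_width: 0.0336
```

```bash
python3 -c "
from h import *
p=pose();y=p[1][1]
print(p,to(.509,y,.1658+(y+.0589)*.3093,0.7))
"
```

```text
(np.float64(16.98), array([0.5083, 0.0112, 0.1871]), array([179.3 ,  -1.66,   0.69]), array([-0.1,  0.1, -2.6]), 0.0336) (array([ 0.07, -0.  , -0.03]), np.float64(-0.0))
```

Request:
arm_command --pt "0 0.8 0.25" --pt "0 0.8 0.25" --pt "0 0.8 0.25" --pt "0 0 0" --twist '[0, 0, 0, 0]'

```text
time_s: 17.48
tool_pos: [0.5089, -0.0144, 0.1794]
tool_rot: [179.3, -1.7, 0.7]
force: [0.4, -0.7, -2.1]
grip_width: 0.0338
```

```bash
python3 -c "
from h import *
p=pose();y=p[1][1]
print(p,to(.509,y,.1658+(y+.0589)*.3093,0.7))
t=cam('top');s=cam('scene')
cv2.imwrite('pics/m6.png',np.vstack([cv2.resize(t['img'][178:238,340:440],(700,420),interpolation=cv2.INTER_CUBIC)[:280],cv2.resize(s['img'][200:245,210:310],(700,315),interpolation=cv2.INTER_CUBIC)]))
"
```

```text
(np.float64(17.48), array([ 0.5089, -0.0144,  0.1794]), array([179.31,  -1.67,   0.71]), array([ 0.4, -0.7, -2.1]), 0.0338) (array([ 0.01, -0.  , -0.01]), np.float64(0.0))
```

View pics/m6.png

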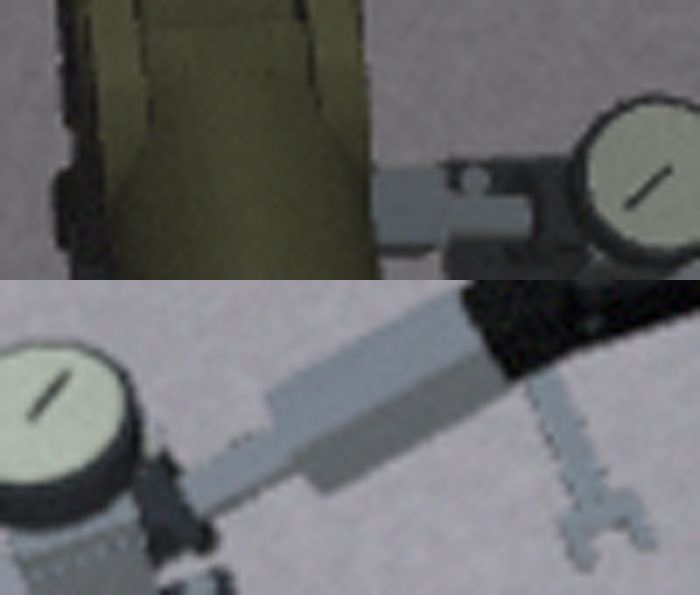

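The stub is inside the mouth with parallel axes and no contact force. The handle looks about 2 mm too far in +x, so I'll shift it slightly and continue.

Request:
arm_command --pt "-0.1 0.7 0.22" --pt "0 0.7 0.22" --pt "0 0.7 0.22" --pt "0 0 0" --twist '[0, 0, 0, 0]'

```text
time_s: 18.08
tool_pos: [0.5086, -0.0357, 0.173]
tool_rot: [179.3, -1.7, 0.8]
force: [0.1, 0.6, -1.2]
grip_width: 0.0336
```

```bash
python3 -c "
from h import *
p=pose();y=p[1][1]
print(p,to(.508,-.0589,.1658,0.7), .1658+(y+.0589)*.3093)
"
```

```text
(np.float64(18.08), array([ 0.5086, -0.0357,  0.173 ]), array([179.32,  -1.71,   0.82]), array([ 0.1,  0.6, -1.2]), 0.0336) (array([-0.12,  2.31,  0.75]), np.float64(0.1)) 0.17297576
```

Request:
arm_command --pt "0 0.7 0.22" --pt "0 0.7 0.22" --pt "0 0.5 0.16" --pt "0 0 0" --twist '[0, 0, 0, 0]'

```text
time_s: 18.58
tool_pos: [0.5092, -0.0557, 0.1669]
tool_rot: [179.3, -1.7, 0.8]
force: [0.4, 0.8, -2.7]
grip_width: 0.0336
```

Request:
arm_command --pt "0 0.4 0.12" --pt "0 0.4 0.12" --pt "0 0 0" --twist '[0, 0, 0]'

```text
time_s: 18.95
tool_pos: [0.5099, -0.0551, 0.1665]
tool_rot: [179.9, -1.7, 1.1]
force: [-0.2, -0.0, -2.2]
grip_width: 0.0334
```

Request:
arm_command --pt "0 0.5 0.15" --pt "0 0.6 0.18" --twist '[0, 0]'

```text
time_s: 19.2
tool_pos: [0.511, -0.0554, 0.1651]
tool_rot: [-179.3, -1.8, 1.4]
force: [-2.5, 15.9, 8.8]
grip_width: 0.0334
```

```bash
python3 -c "
from h import *
print(pose())
t=cam('top');s=cam('scene')
cv2.imwrite('pics/m7.png',np.vstack([cv2.resize(t['img'][188:228,360:440],(720,360),interpolation=cv2.INTER_CUBIC)[:240],cv2.resize(s['img'][205:245,210:290],(720,360),interpolation=cv2.INTER_CUBIC)]))
"
```

```text
(np.float64(19.2), array([ 0.511 , -0.0554,  0.1651]), array([-179.32,   -1.8 ,    1.36]), array([-2.5, 15.9,  8.8]), 0.0334)
```

View pics/m7.png

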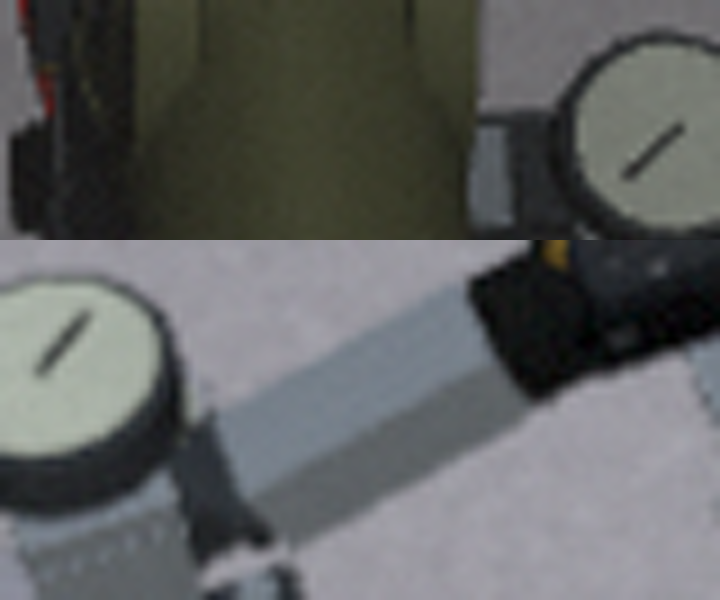

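The mouth is seated against the shoulder flange in both views, with about 16 N of axial push. I'll relax, release and retreat upward.

Request:
arm_command --pt "0 0 0" --pt "0 0 0" --pt "0 0 0" --twist '[0, 0, 0]'

```text
time_s: 19.68
tool_pos: [0.5105, -0.0552, 0.1655]
tool_rot: [-179.4, -1.7, 1.4]
force: [-1.3, 2.1, 0.8]
grip_width: 0.0334
```

Request:
arm_command --pt "0 0 0" --pt "0 0 0" --pt "0 0 0" --pt "0 0 0" --pt "0 0 -1.5" --pt "0 0 -2.5" --pt "0 0 -2.5" --pt "0 0 -1" --pt "0 0 0" --twist '[0, 0, 0, 0, 0, 0, 0, 0, 0]' --grip 100

```text
time_s: 20.8
tool_pos: [0.5099, -0.0585, 0.2463]
tool_rot: [-179.6, -2.1, 1.3]
force: [0.2, -0.5, -0.2]
grip_width: 0.087
```

Request:
arm_command --pt "0 0 0" --pt "0 0 0" --pt "0 0 0" --pt "0 0 0" --pt "0 0 0" --pt "0 0 0" --pt "0 0 0" --pt "0 0 0" --pt "0 0 0" --twist '[0, 0, 0, 0, 0, 0, 0, 0, 0]' --grip 0 --force 30

```text
time_s: 21.92
tool_pos: [0.5084, -0.0583, 0.2435]
tool_rot: [-179.5, -1.8, 1.4]
force: [0.2, -0.8, -0.8]
grip_width: 0.0054
```

```bash
python3 -c "
from h import *
print(pose(),to(.51,-.058,.2,0.7))
s=cam('scene')
cv2.imwrite('pics/m8.png',cv2.resize(s['img'][185:255,190:310],(720,420),interpolation=cv2.INTER_CUBIC))
"
```

```text
(np.float64(21.92), array([ 0.5084, -0.0583,  0.2435]), array([-179.47,   -1.8 ,    1.35]), array([ 0.2, -0.8, -0.8]), 0.0054) (array([0.02, 0.01, 4.36]), np.float64(0.7))
```

View pics/m8.png

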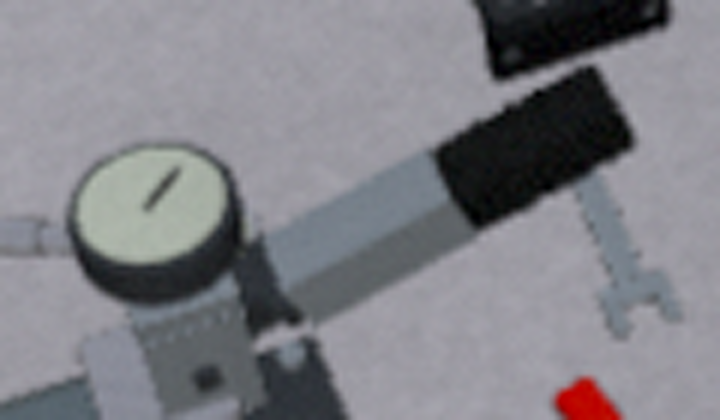

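The handle stays home with the lever up after release. That was the twelfth and last picture I can view, so from here I check numerically. First stroke: press down with closed fingers.

Request:
arm_command --pt "0 0 2.5" --pt "0 0 2" --pt "0 -0.2 1.5" --pt "0 -0.3 1.5" --pt "0 -0.3 1.5" --twist '[0.7, 0, 0, 0, 0]'

```text
time_s: 22.6
tool_pos: [0.5143, -0.0477, 0.1552]
tool_rot: [-179.4, -2.2, 0.6]
force: [-3.4, -1.8, 7.9]
grip_width: 0.0003
```

Request:
arm_command --pt "0 -0.2 1.5" --pt "0 -0.2 1.5" --pt "0 -0.1 1.5" --twist '[0, 0, 0]'

```text
time_s: 22.98
tool_pos: [0.5146, -0.0443, 0.1118]
tool_rot: [-179.8, -2.0, 0.6]
force: [-5.7, -3.0, 11.3]
grip_width: 0.0001
```

Request:
arm_command --pt "0 0 0.9" --pt "0 0 0.8" --pt "0 0 0.7" --twist '[0, 0, 0]'

```text
time_s: 23.35
tool_pos: [0.5146, -0.0467, 0.0897]
tool_rot: [179.9, -1.8, 0.6]
force: [-5.8, -1.1, 16.1]
grip_width: 0.0003
```

Request:
arm_command --pt "0 0 0.6" --pt "0 0 0.6" --twist '[0, 0]'

```text
time_s: 23.6
tool_pos: [0.5159, -0.0474, 0.0862]
tool_rot: [179.6, -1.7, 0.5]
force: [-20.2, 2.0, 48.1]
grip_width: 0.0006
```

```bash
python3 -c "
from h import *
print(pose())
t=cam('top');s=cam('scene');cv2.imwrite('pics/down1_s.png',s['img']);cv2.imwrite('pics/down1_t.png',t['img'])
P0=np.array([.511,-.2215,.12])
for n,c in (('t',t),('s',s)):
  hsv=cv2.cvtColor(c['img'],cv2.COLOR_BGR2HSV)
  for a in (.3,.2,0,-.2):
    L=lambda r,h:P0+[-.012*(r*np.cos(a)-h*np.sin(a)),r*np.cos(a)-h*np.sin(a),r*np.sin(a)+h*np.cos(a)]
    print(n,a,'top steel boundary',proj(c,L(.133,.017)).round(1),'steel mouth top',proj(c,L(.048,.017)).round(1), 'near side mid steel',proj(c,L(.09,0)+[.017,0,0]).round(1))
"
```

```text
(np.float64(23.6), array([ 0.5159, -0.0474,  0.0862]), array([179.56,  -1.71,   0.54]), array([-20.2,   2. ,  48.1]), 0.0006)
t 0.3 top steel boundary [388.9 206.8] steel mouth top [414.6 207.5] near side mid steel [399.3 202.9]
t 0.2 top steel boundary [386.8 207.7] steel mouth top [413.4 207.9] near side mid steel [398.2 203.5]
t 0 top steel boundary [383.9 209.5] steel mouth top [411.5 208.5] near side mid steel [396.8 204.8]
t -0.2 top steel boundary [382.7 211.2] steel mouth top [410.2 209.2] near side mid steel [396.7 206. ]
s 0.3 top steel boundary [263.  211.9] steel mouth top [235.2 227.3] near side mid steel [253.4 227.4]
s 0.2 top steel boundary [265.2 214.2] steel mouth top [236.4 227.9] near side mid steel [254.5 229. ]
s 0 top steel boundary [268.1 219.4] steel mouth top [238.5 229.4] near side mid steel [255.9 232.7]
s -0.2 top steel boundary [269.1 225.1] steel mouth top [239.8 231.3] near side mid steel [255.9 236.7]
```

Stop reached: the force jumped to 48 N. Letting the lever rise along its arc.

Request:
arm_command --pt "0 0 -0.8" --pt "0 0.3 -1.8" --pt "0 0.3 -1.8" --pt "0 0.3 -1.8" --pt "0 0.3 -1.8" --pt "0 0.2 -1.8" --pt "-0.4 0.2 -1.5" --pt "-0.3 0 -0.5" --pt "0 0 0" --pt "0 0 0" --twist '[0, 0, 0, 0, 0, 0, 0, 0, 0, 0]'

```text
time_s: 24.95
tool_pos: [0.5044, -0.0622, 0.212]
tool_rot: [179.5, -1.7, 0.6]
force: [-0.0, -0.8, -0.3]
grip_width: 0.0005
```

```bash
cat > chk.py <<'E'
from h import *
print(pose(),to(.5095,-.058,.195,0.7))
s=cam('scene'); import sys; cv2.imwrite(f'pics/{sys.argv[1]}.png',s['img'])
ref=cv2.imread('pics/m8.png'); im=cv2.resize(s['img'][185:255,190:310],(720,420),interpolation=cv2.INTER_CUBIC)
# template match of mouth/flange and steel-rubber boundary patches vs released-home picture
g=lambda a:cv2.cvtColor(a,cv2.COLOR_BGR2GRAY)
for n,(x0,y0,x1,y1) in dict(flange=(240,190,330,350),boundary=(400,140,500,240),dial=(70,140,240,300)).items():
    r=cv2.matchTemplate(g(im)[max(0,y0-60):y1+60,x0-60:x1+60],g(ref)[y0:y1,x0:x1],cv2.TM_CCOEFF_NORMED)
    _,v,_,l=cv2.minMaxLoc(r); print(n,round(v,2),np.array(l)-[60,60 if y0>=60 else y0],'px/6')
E
python3 chk.py up1
```

```text
(np.float64(24.95), array([ 0.5044, -0.0622,  0.212 ]), array([179.54,  -1.7 ,   0.57]), array([-0. , -0.8, -0.3]), 0.0005) (array([ 0.46, -0.43,  1.71]), np.float64(-0.1))
flange 0.98 [ 1 -1] px/6
boundary 0.99 [7 0] px/6
dial 1.0 [0 0] px/6
```

```bash
cat > prof.py <<'E'
import cv2,numpy as np,sys
def im(n): 
    a=cv2.imread(f'pics/{n}.png'); 
    return a if n=='m8' else cv2.resize(a[185:255,190:310],(720,420),interpolation=cv2.INTER_CUBIC)
d=np.array([170,-92.])/np.hypot(170,92)
for n in sys.argv[1:]:
    g=cv2.cvtColor(im(n),cv2.COLOR_BGR2GRAY).astype(np.float32)
    for nm,p in (('side',(380,262)),('top',(355,205))):
        t=np.arange(-150,260,3); P=np.array(p)+t[:,None]*d
        v=cv2.remap(g,P[:,0].astype(np.float32)[None],P[:,1].astype(np.float32)[None],cv2.INTER_LINEAR)[0]
        e=np.gradient(cv2.GaussianBlur(v[None],(5,1),0)[0])
        pk=[(int(t[i]),round(float(e[i]),1)) for i in range(1,len(e)-1) if abs(e[i])>5 and abs(e[i])>=max(abs(e[i-1]),abs(e[i+1]))]
        print(n,nm,pk)
E
python3 prof.py m8 up1
```

```text
m8 side [(-147, -5.9), (-96, 14.0), (96, -21.1)]
m8 top [(-141, -10.8), (-102, 17.8), (90, -24.6)]
up1 side [(-147, -6.4), (-90, 12.6), (99, -20.0)]
up1 top [(-141, -11.6), (-96, 18.8), (99, -25.6)]
```

The edges show the handle crept about 3 mm outward during the stroke, and the limit is 8 mm. I'll push its closed end back home before the next stroke.

Request:
arm_command --pt "0.2 0 -2.5" --pt "0.2 -3.5 0" --pt "0 -3.5 0" --pt "0 -2.2 0" --pt "0 0 2.5" --pt "0 0 2.5" --pt "0 0 0.7" --pt "0 0 0" --twist '[0, 0, 0, 0, 0, 0, 0, 0]'

```text
time_s: 26.0
tool_pos: [0.5069, 0.0337, 0.1752]
tool_rot: [179.7, -1.4, 0.7]
force: [0.6, -0.3, 0.3]
grip_width: 0.0003
```

```bash
python3 -c "
from h import *
print(pose(),to(.509,.01,.18,0.7))"
```

```text
(np.float64(26.0), array([0.5069, 0.0337, 0.1752]), array([179.72,  -1.36,   0.66]), array([ 0.6, -0.3,  0.3]), 0.0003) (array([ 0.19,  2.38, -0.47]), np.float64(-0.0))
```

Request:
arm_command --pt "0.2 1.2 -0.3" --pt "0 0.8 0" --pt "0 0.5 0" --pt "0 0.5 0" --twist '[0, 0, 0, 0]'

```text
time_s: 26.5
tool_pos: [0.5109, 0.0008, 0.181]
tool_rot: [179.7, -1.6, 0.6]
force: [0.1, -0.1, 0.0]
grip_width: 0.0005
```

Request:
arm_command --pt "0 0.5 0" --pt "0 0.5 0" --twist '[0, 0]'

```text
time_s: 26.75
tool_pos: [0.5116, -0.0061, 0.1818]
tool_rot: [180.0, -1.7, 0.6]
force: [0.3, 12.1, 3.1]
grip_width: 0.0005
```

Request:
arm_command --pt "0 0.6 0" --pt "0 0.6 0" --twist '[0, 0]'

```text
time_s: 27.0
tool_pos: [0.5133, -0.0067, 0.1834]
tool_rot: [-179.2, -1.9, 1.1]
force: [-0.5, 10.3, 2.7]
grip_width: 0.0003
```

```bash
python3 chk.py push1; python3 prof.py m8 push1
```

```text
(np.float64(27.0), array([ 0.5133, -0.0067,  0.1834]), array([-179.17,   -1.9 ,    1.08]), array([-0.5, 10.3,  2.7]), 0.0003) (array([-0.43,  5.11, -1.25]), np.float64(0.4))
flange 0.98 [ 1 -1] px/6
boundary 0.99 [5 1] px/6
dial 1.0 [0 0] px/6
m8 side [(-147, -5.9), (-96, 14.0), (96, -21.1)]
m8 top [(-141, -10.8), (-102, 17.8), (90, -24.6)]
push1 side [(-147, -6.5), (-93, 13.0), (99, -20.9)]
push1 top [(-141, -10.9), (-96, 20.7), (93, -24.1), (162, 5.2), (225, 6.1), (252, 8.0)]
```

The closed end holds at 12 N, consistent with home. I'll retreat and go over the grip for stroke 2, this time moving straight down so that friction drags the handle inward.

Request:
arm_command --pt "0 -1.5 0" --pt "0 -1 -2" --pt "-0.2 0 -3.5" --pt "-0.2 3 0" --pt "0 3 0" --pt "0 1.2 0" --pt "0 0 0" --twist '[0, 0.4, 0, 0, 0, 0, 0]'

```text
time_s: 27.92
tool_pos: [0.5072, -0.0519, 0.2389]
tool_rot: [-179.3, -1.8, 1.0]
force: [0.6, 1.0, 0.6]
grip_width: 0.0003
```

```bash
python3 chk.py ready2; python3 prof.py m8 ready2;python3 -c "
from h import *
print(to(.508,-.050,.205,0.7))"
```

```text
(np.float64(27.92), array([ 0.5072, -0.0519,  0.2389]), array([-179.3 ,   -1.82,    1.02]), array([0.6, 1. , 0.6]), 0.0003) (array([0.08, 0.67, 4.39]), np.float64(0.3))
flange 0.98 [ 1 -1] px/6
boundary 0.98 [7 1] px/6
dial 1.0 [0 0] px/6
m8 side [(-147, -5.9), (-96, 14.0), (96, -21.1)]
m8 top [(-141, -10.8), (-102, 17.8), (90, -24.6)]
ready2 side [(-147, -6.7), (-93, 12.0), (102, -18.0)]
ready2 top [(-141, -12.1), (-96, 20.7), (99, -25.3), (225, 6.0), (252, 5.7)]
(array([-0.03, -0.07,  3.4 ]), np.float64(0.4))
```

Request:
arm_command --pt "0 0 2.5" --pt "-0.1 0 2" --pt "-0.1 0 1.5" --pt "-0.1 0 1.5" --pt "-0.1 0 1.5" --pt "-0.1 0 1.5" --pt "-0.1 0 1.5" --pt "-0.1 0 1.2" --twist '[0, 0, 0, 0, 0, 0, 0, 0]'

```text
time_s: 28.98
tool_pos: [0.5101, -0.0368, 0.1112]
tool_rot: [-179.2, -2.4, 1.9]
force: [-2.6, -2.9, 9.7]
grip_width: 0.0005
```

```bash
python3 chk.py dn2
```

```text
(np.float64(28.98), array([ 0.5101, -0.0368,  0.1112]), array([-179.18,   -2.43,    1.89]), array([-2.6, -2.9,  9.7]), 0.0005) (array([ 0.23,  2.  , -8.41]), np.float64(1.2))
flange 0.84 [18 19] px/6
boundary 0.84 [ 47 -49] px/6
dial 1.0 [0 0] px/6
```

Request:
arm_command --pt "-0.1 0.6 0.9" --pt "-0.1 0.6 0.9" --pt "-0.1 0.6 0.8" --pt "0 0.5 0.7" --twist '[0.6, 0.6, 0, 0]'

```text
time_s: 29.52
tool_pos: [0.5123, -0.0409, 0.0845]
tool_rot: [-178.2, -2.6, 1.3]
force: [-18.5, 7.1, 49.0]
grip_width: 0.0005
```

Request:
arm_command --pt "0 0.2 -0.8" --pt "0 0.5 -1.8" --pt "0 0.5 -1.8" --pt "0 0.5 -1.8" --pt "0 0.5 -1.8" --pt "0 0.3 -2" --pt "-0.2 0 -2" --pt "-0.2 0 -1" --pt "0 0 0" --pt "0 0 0" --twist '[0, 0, 0, 0, 0, 0, 0, 0, 0, 0]'

```text
time_s: 30.78
tool_pos: [0.5034, -0.0621, 0.2197]
tool_rot: [-177.9, -2.6, 1.9]
force: [-0.2, 0.1, 0.3]
grip_width: 0.0006
```

```bash
python3 chk.py up2; python3 prof.py m8 up1 ready2 up2
```

```text
(np.float64(30.78), array([ 0.5034, -0.0621,  0.2197]), array([-177.91,   -2.62,    1.86]), array([-0.2,  0.1,  0.3]), 0.0006) (array([ 0.51, -0.3 ,  2.51]), np.float64(1.2))
flange 0.98 [ 1 -1] px/6
boundary 0.98 [8 0] px/6
dial 1.0 [0 0] px/6
m8 side [(-147, -5.9), (-96, 14.0), (96, -21.1)]
m8 top [(-141, -10.8), (-102, 17.8), (90, -24.6)]
up1 side [(-147, -6.4), (-90, 12.6), (99, -20.0)]
up1 top [(-141, -11.6), (-96, 18.8), (99, -25.6)]
ready2 side [(-147, -6.7), (-93, 12.0), (102, -18.0)]
ready2 top [(-141, -12.1), (-96, 20.7), (99, -25.3), (225, 6.0), (252, 5.7)]
up2 side [(-147, -6.0), (-90, 12.8), (102, -19.4)]
up2 top [(-141, -11.6), (-96, 19.4), (99, -30.3), (159, 7.6), (189, 5.3), (210, -5.8)]
```

No further creep, and the shift stays around 3 mm. Stroke 3.

Request:
arm_command --pt "0.3 0 2" --pt "0 0 1.5" --pt "-0.1 0.1 1.5" --pt "-0.1 0.1 1.5" --pt "-0.1 0.1 1.5" --pt "-0.1 0.1 1.5" --pt "-0.1 0.1 1.4" --twist '[1, 0, 0, 0, 0, 0, 0]'

```text
time_s: 31.7
tool_pos: [0.5102, -0.0537, 0.1121]
tool_rot: [-177.4, -2.9, 1.2]
force: [-3.2, -1.1, 12.4]
grip_width: 0.0007
```

Request:
arm_command --pt "-0.1 0.3 0.9" --pt "-0.1 0.3 0.9" --pt "-0.1 0.3 0.8" --pt "0 0.2 0.7" --twist '[0, 0, 0, 0]'

```text
time_s: 32.2
tool_pos: [0.5123, -0.0561, 0.0894]
tool_rot: [-177.1, -3.0, 1.5]
force: [-24.9, 3.9, 60.6]
grip_width: 0.0005
```

Bottom stop reached (60 N, at a shorter radius). Letting it up and checking.

Request:
arm_command --pt "0 0.1 -0.8" --pt "0 0.3 -1.8" --pt "0 0.3 -1.8" --pt "0 0.3 -1.8" --pt "0 0.3 -1.8" --pt "0 0.2 -2" --pt "-0.2 0 -2.5" --pt "0 -1.5 -2" --pt "0 0 0" --pt "0 0 0" --twist '[0, 0, 0, 0, 0, 0, 0, 0, 0, 0]'

```text
time_s: 33.45
tool_pos: [0.5009, -0.0621, 0.2378]
tool_rot: [-176.9, -2.7, 1.7]
force: [-0.0, -0.2, -0.2]
grip_width: 0.0002
```

```bash
python3 chk.py up3; python3 prof.py up2 up3
```

```text
(np.float64(33.45), array([ 0.5009, -0.0621,  0.2378]), array([-176.91,   -2.72,    1.73]), array([-0. , -0.2, -0.2]), 0.0002) (array([ 0.66, -0.15,  4.33]), np.float64(1.0))
flange 0.98 [ 1 -1] px/6
boundary 0.98 [8 0] px/6
dial 1.0 [0 0] px/6
up2 side [(-147, -6.0), (-90, 12.8), (102, -19.4)]
up2 top [(-141, -11.6), (-96, 19.4), (99, -30.3), (159, 7.6), (189, 5.3), (210, -5.8)]
up3 side [(-147, -6.6), (-90, 11.3), (99, -17.3)]
up3 top [(-141, -11.3), (-96, 18.5), (99, -27.7), (159, 5.1), (225, 5.9), (252, 8.2)]
```

Request:
arm_command --pt "0 0 -4" --pt "0 -5 -2" --pt "0 -5 0" --pt "0 -5 0" --pt "0 -5 0" --pt "0 -5 0" --pt "0 -3 0" --pt "0 0 0" --pt "0 0 0" --twist '[0, 0, 0, 0, 0, 0, 0, 0, 0]'

```text
time_s: 34.62
tool_pos: [0.4881, 0.2154, 0.3059]
tool_rot: [-176.7, -1.9, 1.2]
force: [-0.2, 0.7, 0.1]
grip_width: 0.0008
```

```bash
python3 - <<'E'
from h import *
np.set_printoptions(precision=4,suppress=True)
print(pose())
t=cam('top');s=cam('scene');cv2.imwrite('pics/end_t.png',t['img']);cv2.imwrite('pics/end_s.png',s['img'])
def dark(img,box):
    x0,y0,x1,y1=box; g=cv2.cvtColor(img,cv2.COLOR_BGR2GRAY)[y0:y1,x0:x1]
    m=(g<45).astype(np.uint8); k=[c for c in cv2.findContours(m,0,2)[0] if cv2.contourArea(c)>30]
    return [(cv2.boundingRect(c)[0]+x0,cv2.boundingRect(c)[1]+y0,*cv2.boundingRect(c)[2:],(cv2.boxPoints(cv2.minAreaRect(c))+[x0,y0]).round(1).tolist()) for c in k]
print('scene up',dark(s['img'],(258,185,310,245)))
d=cv2.imread('pics/down1_s.png')
print('top',dark(t['img'],(345,190,400,225)))
# gray rows along handle axis
g=cv2.cvtColor(t['img'],cv2.COLOR_BGR2GRAY)
print('top row207',g[207,350:425].tolist())
g=cv2.cvtColor(d,cv2.COLOR_BGR2GRAY).astype(np.float32)
P0=np.array([.511,-.2215,.12])
def bnd(g,c,a):
    L=lambda r,h:P0+[-.012*r,r*np.cos(a)-h*np.sin(a),r*np.sin(a)+h*np.cos(a)]
    r=np.arange(.04,.16,.004);P=np.array([proj(c,L(x,.017)) for x in r]).astype(np.float32)
    return cv2.remap(g,P[:,:1],P[:,1:],1).ravel().round().astype(int).tolist()
for a in (-.2,-.1,0.1): print('down1 top-line',a,bnd(g,s,a))
g=cv2.cvtColor(s['img'],cv2.COLOR_BGR2GRAY).astype(np.float32);print('end .3',bnd(g,s,.3))
E
python3 prof.py m8 end_s
```

```text
(np.float64(34.62), array([0.4881, 0.2154, 0.3059]), array([-176.73,   -1.93,    1.22]), array([-0.2,  0.7,  0.1]), 0.0008)
scene up [(264, 198, 32, 25, [[263.0, 210.0], [289.8, 196.6], [296.4, 209.8], [269.6, 223.2]])]
top [(359, 201, 31, 14, [[359.0, 214.0], [359.0, 201.0], [389.0, 201.0], [389.0, 214.0]])]
top row207 [108, 111, 111, 108, 109, 108, 111, 112, 108, 61, 26, 29, 27, 28, 24, 33, 30, 31, 31, 29, 26, 32, 31, 29, 32, 27, 33, 29, 31, 31, 28, 33, 29, 29, 33, 29, 30, 30, 29, 67, 89, 90, 88, 90, 91, 90, 88, 88, 89, 90, 90, 88, 89, 89, 86, 89, 86, 88, 88, 86, 87, 88, 88, 90, 89, 89, 43, 40, 45, 40, 44, 33, 26, 40, 46]
down1 top-line -0.2 [48, 62, 99, 118, 127, 127, 127, 125, 127, 126, 127, 124, 126, 128, 128, 126, 125, 126, 126, 126, 127, 128, 122, 77, 75, 84, 102, 123, 101, 83]
down1 top-line -0.1 [44, 56, 84, 117, 127, 126, 128, 126, 125, 124, 126, 128, 128, 129, 133, 142, 145, 146, 151, 154, 156, 158, 157, 156, 158, 156, 143, 53, 61, 79]
down1 top-line 0.1 [52, 46, 99, 122, 128, 133, 140, 147, 148, 154, 156, 157, 155, 152, 155, 154, 155, 157, 156, 155, 156, 159, 157, 159, 160, 154, 101, 28, 40, 42]
end .3 [49, 49, 98, 127, 126, 128, 126, 125, 126, 126, 125, 127, 126, 125, 125, 126, 126, 125, 128, 128, 126, 128, 128, 114, 27, 20, 23, 23, 20, 22]
m8 side [(-147, -5.9), (-96, 14.0), (96, -21.1)]
m8 top [(-141, -10.8), (-102, 17.8), (90, -24.6)]
end_s side [(-147, -5.8), (-90, 12.0), (102, -17.4)]
end_s top [(-141, -10.7), (-96, 19.6), (99, -28.6), (159, 5.6), (225, 6.2), (252, 6.1)]
```

Top-view numbers agree: mouth edge at u≈415.7 against about 416.6 when pressed home, so roughly 3 mm off the shoulder. That is inside the 8 mm limit, stable, and the lever is up. Handing in.

```bash
python3 -c "
from cell import env
print(env.sign_off())"
```

```text
the job is handed in; nothing more can be done
None
```

The handle is on the pump's lever stub, the pump has had three strokes down and back up, and I handed the job in at about 35 s. No verdict was reported.

**What I did:** I lifted the handle from the rest by its mouth end and laid it on the cork mat. I regripped it lightly by the rubber so it pivoted to about 17.7° when raised, roughly the stub's angle. Then I pushed it onto the stub until it stopped against the shoulder with about 16 N, and released it. The strokes were pressed with closed fingers on the rubber grip.

**Last checks:**
- **Bottom stops:** each stroke ended in a sharp force rise, to 48, 49 and 61 N. The first one's picture also fits the lever at its bottom angle. The lever angle itself could not be read.
- **Lever up:** image matching puts the lever back up after each stroke. At the end the robot was clear of everything.
- **Not quite home:** the handle crept out about 3 mm during the first stroke and stayed there. Pushing its closed end with 12 N did not visibly bring it back. Both cameras agree on 3 mm, which is inside the 8 mm limit.
- **Bystanders:** the arm showed no unexpected contact forces, but I did not re-measure the other objects.

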